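# Turn the mixer's wheel until its filling stem points up

## Task

Bring the drum of the small tumbling mixer to its filling position: push its spokes round with your fingers, one after another, either way, until the short white-capped filling stem points straight up, then take the fingers away. Only push gently: do not lift or shift the mixer or fling the wheel round, and leave the glassware and other things round it where they stand.

Things in the scene. Friction and masses are not known exactly. Their poses are not given: they have to be found in the camera images.
- stand: Loose stand of the tumbling mixer, 3 kg, on rubber feet: a grey foot plate 150 x 130 mm (x, y), its top 18 mm above the bench, and an upright 60 mm wide behind the wheel, 195 mm tall. Origin under the middle of the foot plate; its x axis points from the wheel to the upright (away from the robot at yaw 0), y to the left as seen from the wheel's side, z up.
- hub (a point): Centre of the wheel, fixed on the stand: 165 mm above the bench, at x = -20 mm in the stand's frame; axes parallel to the stand's. The wheel turns in the upright plane through this point, about the stand's x axis. Its drum: metal, radius 42 mm, 48 mm thick. The upright stands 56 mm behind the wheel's middle plane; no spoke touches it.
- spoke_end (a point): Outer end of the next spoke clockwise from the stem. The wheel has six equal straight spokes 60 degrees apart in its middle plane, and no rim: steel rods 10 mm in diameter, reaching 122 mm from the wheel's centre (highest point 287 mm above the bench), the last 36 mm in a dark rubber sleeve 14 mm in diameter with a round end.
- stem (a point): Outer end of the drum's filling stem, 70 mm from the wheel's centre: a short stub with a white knurled cap 24 mm wide, shorter and thicker than the spokes, midway between two of them (30 degrees from each). Its z axis points outward along the stem.
- wheel (a joint): Angle of the wheel, rad. 0 or 6.283 = stem straight up; it grows clockwise seen from the robot: at 1.57 the stem points right. Spokes stand 0.524, 1.571, 2.618, 3.665, 4.712, 5.760 clockwise from the stem. Turns both ways, no stop within a turn of any start; a drag of about 0.2 N m (2 N on a spoke) holds it where it is left.
- beaker: A bystander, the small empty glass beaker, 58 mm wide, 68 mm tall; origin under its centre. To be left where it stands.
- flask: A bystander, the small conical flask, 64 mm wide at the foot, 105 mm tall; origin under its centre. To be left where it stands.
- stopper: A bystander, the rubber stopper, 25 mm wide, 24 mm tall; origin under its centre. To be left where it stands.
- tape: A bystander, the roll of label tape, 55 mm wide, 18 mm tall, lying flat; origin under its centre. To be left where it stands.
- bottle: A bystander, the small reagent bottle, 50 mm wide, 105 mm tall; origin under its centre. To be left where it stands.

How it is judged:
At the end, for the whole second after the job is handed in: The filling stem points straight up within 0.1 rad (about 6 degrees) and the wheel is at rest; the stand is level and within 20 mm of where it was, every bystander within 15 mm (angle between stem's own z axis and vertical below 0.1 rad and height (world z) of stem above 0.225 m and velocity of joint wheel between -0.05 and 0.05 rad/s and angle between stand's own z axis and vertical below 0.03 rad and distance of stand from where it was at the start of the episode below 0.02 m and distance of each of beaker, flask, stopper, tape, bottle from where it was at the start of the episode below 0.015 m); the robot touches nothing.
It fails at once if the mixer's stand is shifted by more than 20 mm, lifted or tipped (distance of stand from where it was at the start of the episode above 0.02 m or angle between stand's own z axis and vertical above 0.08 rad or height (world z) of stand above 0.008 m).
It fails at once if the mixer is pushed or squeezed with more than 25 N (contact force between the fingers and stand above 25 N).
It fails at once if the wheel is flung round (faster than 5 rad/s) (velocity of joint wheel above 5 rad/s or velocity of joint wheel below -5 rad/s).
It fails at once if a bystander (beaker, flask, stopper, tape, bottle) is moved by more than 15 mm (distance of any of beaker, flask, stopper, tape, bottle from where it was at the start of the episode above 0.015 m).
It also fails if it takes over 48 s, if anything falls off the work surface, if the arm or the gripper's body presses on something with over 40 N, if the wrist force passes 120 N, or if a joint passes its speed limit or range.

## Robot

A 6-joint arm with a two-finger parallel gripper is mounted at the origin on a cart in front of the work surface, level with it; the furniture and walls round the work are solid. World frame = base frame: x ahead of the robot, y to its left, z up, the work surface at z = 0. Lengths are in m, angles in rad, forces in N, time in s.
With the tool pointing down it reaches from about 0.35 to 0.975 m from the base axis. Payload 7.1 kg.
Tool frame: the origin (TCP) lies at the very end of the fingers, on their centre line; the grasp point (between the pads) lies behind it (grip_point_offset is the y of the grasp point in the tool frame, in m); y points along the fingers, z is the direction in which the jaws open and shut, and the axes are right-handed (so a half turn about y gives the same grasp; the last joint's range is limited). The gripper opens to 88 mm and grips with 3 to 60 N. Pads are 20 mm wide; open, the fingers measure 115 mm over their backs; the gripper's body (75 mm by 178 mm) begins 61 mm behind the grasp point.
Start: joints at [-1.194, 0.423, 1.63, -0, 1.089, -0.019], TCP at [0.241, -0.577, 0.223] pointing down, gripper open.
Joint ranges: [-3, 3], [-0.9, 2.11], [0.09, 2.58], [-1.31, 4.45], [0.11, 2.69], [-2.54, 2.54]. Speed limits (rad/s): [2.39, 2.39, 3.01, 3.14, 3.14, 3.14].

## Interface

Orientations are given as a rotation vector (axis times angle).
In Python, from rig import * gives the robot as it stands. The module is installed in compiled form; this text tells all that it offers.
- The arm moves only by the tool drive_tool, never from a script. Its argument "rows" is a list of rows, each a list of 7 numbers: the turn, a rotation vector about the tool's x, y, z in degrees, then the shift along the tool's x, y, z in cm, then the closure in counts, from 0 (fully open) to 255 (shut). In form: [[wx, wy, wz, tx, ty, tz, gripper], ...]. A call has 1 to 12 rows; each row is the pose to reach, as a shift and turn from the pose measured when the call began, along the tool's axes at that moment; what a row does not reach only later rows make up. A row lasts 1/12 s, in which the tool goes at most 41.7 mm and 7.16 degrees, less where a joint would pass 70% of its speed; a pose out of reach is approached as far as the arm can. A call with a gripper value outside its range is refused whole. The fingers move at their own pace and stop on an object; "squeeze" is the grip in N (left out, the last holds). Time passes only in rows, so rows that repeat a pose let the fingers close. It gives the time, the measured TCP pose, the force and the opening at its end, in the units of the state.
- sense(): the state, without advancing time (a new reading comes with each control period).
- capture(name): name is "scene" or "side" or "wrist"; returns a dict with "color" (384x512x3 uint8, red, green, blue), "fov_y" (degrees; the focal length in pixels is half the picture's height over the tangent of half this angle, whatever the lens; pixels are square), "cx", "cy" (the principal point, pixels), "camera_from_world" (4x4, takes a point from world to camera coordinates); the wrist camera has in their place "T_tool_cam" (4x4, takes a point from camera to tool coordinates, whose origin is the TCP and whose axes are the tool frame's). Camera axes: x right, y up, looking along -z (the intrinsics and any distortion apply to the point x, -y, -z); pixel columns grow to the right and rows downward; lengths in m; the calibration is good to about 2 mm. A picture is of the moment at which its call begins: read the wrist's pose just before it. There is no depth.
- sign_off(): hands the job in, once; it reports no verdict.
The state is a dict: "t": time; "qpos": joint angles; "joint_vel": joint speeds; "joint_efforts": joint torques, N m; "ee_pos": TCP position; "eef_rot": TCP orientation; "ft_force": force on the tool from outside, world axes, zero at the start; "moment": the same for the moment, N m; "gripper_width": opening from 0.0 (shut) to 1.0 (fully open).
Only numpy, scipy, OpenCV 4.12 (cv2) and the standard library are available. Lean on these libraries where they do the work, as an engineer would, in place of code of your own. Each camera call takes 0.05 s, during which the arm holds its last target.

## Working session

There is one attempt and no reset: what is moved stays moved. The work goes in short steps, Python scripts to look and compute and a tool call to move; the robot and the scene stay as the last step left them, time stands still between calls to the robot, and variables do not carry over. Pictures are saved under pics/ and viewed, and the job is handed in when it is done.

Besides the shell and the picture viewer there is one more tool, called after "Emit:" by a JSON object that holds its "api" and its "payload", one argument or row to a line. drive_tool: Moves the arm, as the interface text tells. Its arguments: {"type":"object","properties":{"rows":{"type":"array","items":{"type":"array","items":{"type":"number"}}},"squeeze":{"type":"number"}},"required":["rows"]}

```bash
mkdir -p pics; ls; python3 - <<'E'
from rig import *
import cv2
s=sense(); print(s)
for n in("scene","side","wrist"):
    c=capture(n); cv2.imwrite(f"pics/{n}0.png",c["color"][:,:,::-1]); print(n,{k:v for k,v in c.items() if k!="color"})
E
```

```text
pics
{'t': 0.0, 'qpos': array([-1.19398661e+00,  4.23843355e-01,  1.63069201e+00,  1.31546918e-06,
        1.08861516e+00, -1.90053125e-02]), 'joint_vel': array([ 0.00091519, -0.00010769, -0.00020346,  0.00060263,  0.00057226,
        0.00140741]), 'joint_efforts': array([-4.07088410e-04, -5.44619930e+01, -2.73668057e+01,  6.42897910e-02,
        2.27251992e-02, -1.30306234e-04]), 'ee_pos': array([ 0.240788  , -0.57614173,  0.22189935]), 'eef_rot': array([-0.40219807,  2.00581355, -2.00267944]), 'ft_force': array([-1.15609443,  0.5377821 , -0.49467168]), 'moment': array([ 0.00949112,  0.05612495, -0.00485243]), 'gripper_width': 1.002761359761598}
scene {'fov_y': 49.253045590465476, 'cx': 249.95651072715546, 'cy': 189.57083565737025, 'camera_from_world': array([[-0.93960041,  0.34215137, -0.00913775,  0.47599127],
       [-0.24421201, -0.65146027,  0.71830357,  0.17680092],
       [ 0.23981567,  0.67714988,  0.69566981, -1.3908129 ],
       [ 0.        ,  0.        ,  0.        ,  1.        ]])}
side {'fov_y': 42.47591511914116, 'cx': 245.89770000548359, 'cy': 193.87143476409457, 'camera_from_world': array([[-0.98607822, -0.16491678,  0.02126482,  0.6195283 ],
       [ 0.12041958, -0.62005395,  0.77526268, -0.06913033],
       [-0.11466849,  0.76703035,  0.6312809 , -1.56326837],
       [ 0.        ,  0.        ,  0.        ,  1.        ]])}
wrist {'fov_y': 65.80560517057587, 'cx': 253.6803425113925, 'cy': 194.63843999096343, 'T_tool_cam': array([[-5.64124790e-04, -9.58876157e-01, -2.83824237e-01,
        -7.79997669e-02],
       [ 1.93236591e-04,  2.83824173e-01, -9.58876322e-01,
        -1.62741128e-01],
       [ 9.99999822e-01, -5.95771132e-04,  2.51777082e-05,
         6.50337368e-04],
       [ 0.00000000e+00,  0.00000000e+00,  0.00000000e+00,
         1.00000000e+00]])}
```

View pics/scene0.png

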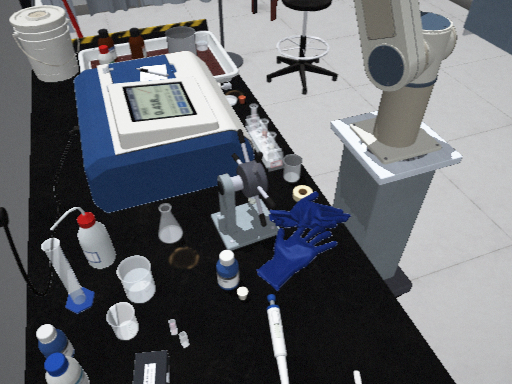

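View pics/side0.png

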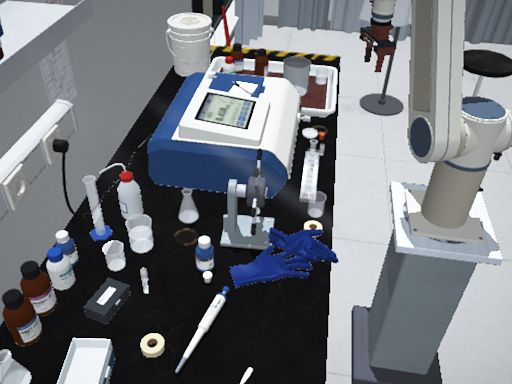

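View pics/wrist0.png

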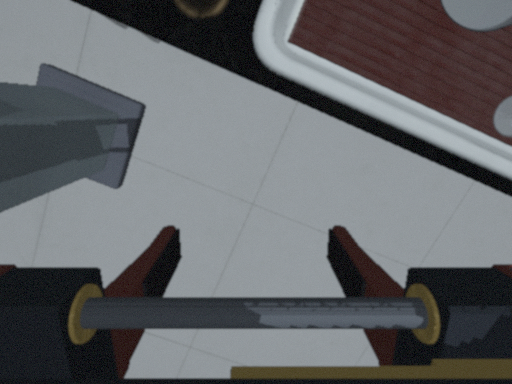

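```bash
python3 - <<'E'
import cv2
a=cv2.imread("pics/scene0.png")[120:310,160:360]; b=cv2.imread("pics/side0.png")[130:300,160:350]
cv2.imwrite("pics/z1.png",cv2.resize(a,(600,570),interpolation=cv2.INTER_CUBIC));cv2.imwrite("pics/z2.png",cv2.resize(b,None,fx=3.3,fy=3.3,interpolation=cv2.INTER_CUBIC))
E
```

```text
(no output)
```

View pics/z1.png

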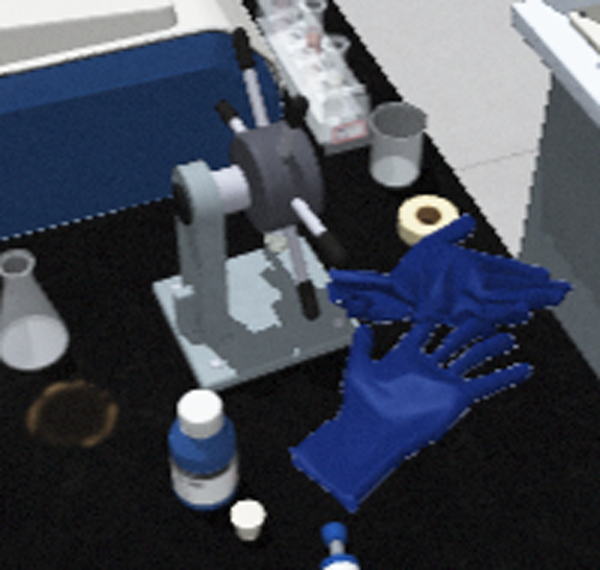

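View pics/z2.png

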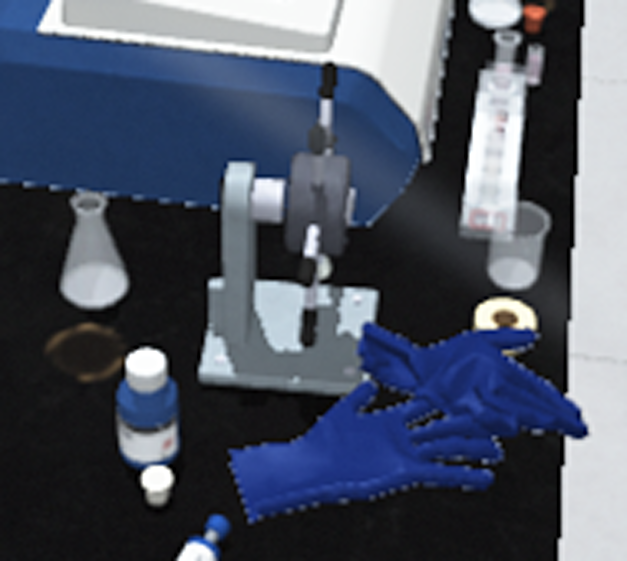

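```bash
cat > h.py <<'E'
import numpy as np, cv2
from scipy.optimize import least_squares
def proj(c,P):
    P=np.atleast_2d(P); T=np.array(c["camera_from_world"]); q=P@T[:3,:3].T+T[:3,3]
    f=192/np.tan(np.radians(c["fov_y"])/2)
    return np.c_[c["cx"]+f*q[:,0]/-q[:,2], c["cy"]-f*q[:,1]/-q[:,2]]
def ray(c,uv,z):
    T=np.array(c["camera_from_world"]); f=192/np.tan(np.radians(c["fov_y"])/2)
    d=np.array([(uv[0]-c["cx"])/f,-(uv[1]-c["cy"])/f,-1]); R=T[:3,:3]
    o=-R.T@T[:3,3]; d=R.T@d; return o+d*(z-o[2])/d[2]
def stand(p,L):
    c,s=np.cos(p[2]),np.sin(p[2]); L=np.atleast_2d(L)
    return np.c_[p[0]+c*L[:,0]-s*L[:,1],p[1]+s*L[:,0]+c*L[:,1],L[:,2]]
def wp(p,th,r):
    return stand(p,[[-.02,-r*np.sin(th),.165+r*np.cos(th)]])[0]
E
python3 - <<'E'
from rig import *
from h import *
import itertools
S=capture("scene");D=capture("side")
z1=lambda u,v:np.array([160+u/3,120+v/3]); z2=lambda u,v:np.array([160+u/3.3,130+v/3.3])
cor=[(S,z1(152,290),(.075,.065,.018)) ]
plate=[[.075,.065,.018],[.075,-.065,.018],[-.075,.065,.018],[-.075,-.065,.018]]
# scene: left corner = +x ,? ; guess via world coords
for c,pts in((S,[z1(152,290),z1(205,380),z1(360,340),z1(310,238)]),(D,[z2(205,283),z2(198,378),z2(368,380),z2(378,292)])):
    for q in pts: print(ray(c,q,.018).round(3))
tips=[(S,z1(240,36)),(S,z1(223,107)),(S,z1(335,252)),(S,z1(310,310)),(D,z2(329,72)),(D,z2(317,132)),(D,z2(308,275)),(D,z2(309,338))]
stem=[(S,z1(277,243)),(D,z2(322,267))]
A=[(S,z1(152,290)),(S,z1(205,380)),(D,z2(205,283)),(D,z2(198,378)),(D,z2(378,292))]
best=[]
pts0=np.array([ray(c,q,.018)[:2] for c,q in A])
def res(v,full=False):
    p=v[:3];r=[]
    P=stand(p,plate)
    for (c,q),i in zip(A,(1,0,1,0,3)): r.append(proj(c,P[i])[0]-q)
    for c,q in tips:
        d=[proj(c,wp(p,v[3]+np.pi/6+k*np.pi/3,.117))[0]-q for k in range(6)]
        r.append(min(d,key=np.linalg.norm))
    for c,q in stem: r.append(proj(c,wp(p,v[3],.066))[0]-q)
    return np.array(r) if full else np.ravel(r)
for th in np.arange(0,6.28,.3):
    x0=[pts0[:,0].mean()-.02,pts0[:,1].mean(),0,th]
    o=least_squares(res,x0,loss='soft_l1'); best.append((o.cost,o.x))
best.sort(key=lambda b:b[0])
for b in best[:4]: print(b[0],b[1].round(3))
v=best[0][1]; print(res(v,True).round(1)); np.save("v.npy",v)
for n,c in(("s",S),("d",D)):
    im=np.ascontiguousarray(c["color"][:,:,::-1]); im=cv2.resize(im,None,fx=4,fy=4)
    def ln(a,b,col):
        q=((proj(c,np.array([a,b]))+.5)*4-.5).round().astype(int); cv2.line(im,tuple(map(int,q[0])),tuple(map(int,q[1])),col,1)
    p=v[:3]; P=stand(p,plate)
    for i,j in((0,1),(1,3),(3,2),(2,0)): ln(P[i],P[j],(0,255,0))
    h=wp(p,0,0)
    for k in range(6): ln(h,wp(p,v[3]+np.pi/6+k*np.pi/3,.122),(0,0,255) if k else (255,0,255))
    ln(h,wp(p,v[3],.07),(0,255,255))
    u,w=(proj(c,h)[0]*4).astype(int); cv2.imwrite(f"pics/o{n}.png",im[w-280:w+280,u-280:u+280])
for n,q in dict(bottle=z1(205,490),flask=z1(33,350),beaker=z1(393,175),tape=z1(428,232),stopper=z1(248,535)).items(): print(n,ray(S,q,.0).round(3))
E
```

```text
[0.672 0.15  0.018]
[0.659 0.262 0.018]
[0.522 0.267 0.018]
[0.518 0.139 0.018]
[0.677 0.151 0.018]
[0.658 0.273 0.018]
[0.512 0.248 0.018]
[0.518 0.133 0.018]
19.809432109033036 [0.59  0.198 0.071 3.291]
19.809432109077836 [0.59  0.198 0.071 3.291]
19.809432109317285 [0.59  0.198 0.071 3.291]
19.809432109682724 [0.59  0.198 0.071 3.291]
[[-0.2 -3.3]
 [ 0.2  1.9]
 [ 3.2 -2.3]
 [-0.4 -1.4]
 [-0.6 -1.2]
 [-0.5 -1.6]
 [-0.1 -0. ]
 [ 2.4  0.4]
 [ 1.6  0.6]
 [-0.4 -2. ]
 [ 0.1 -0.7]
 [-0.6  1.2]
 [-0.8  1.3]
 [ 1.8 -1.4]
 [-2.6  0.9]]
bottle [0.689 0.352 0.   ]
flask [0.786 0.165 0.   ]
beaker [0.402 0.069 0.   ]
tape [0.403 0.154 0.   ]
stopper [0.671 0.402 0.   ]
```

View pics/os.png

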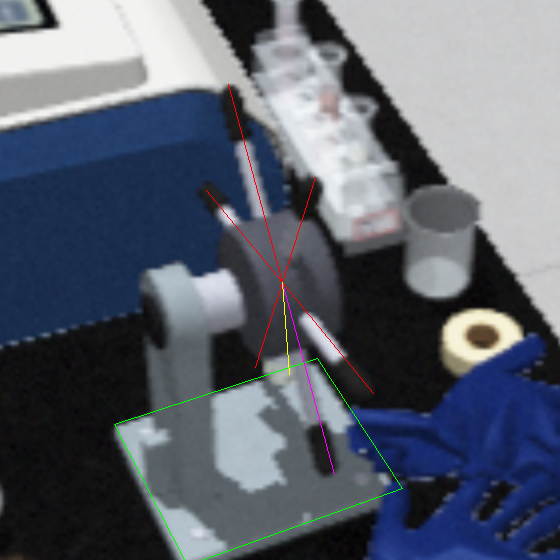

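View pics/od.png

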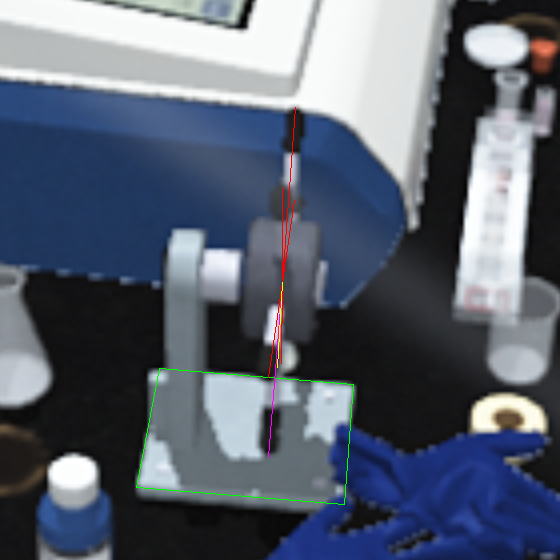

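```bash
python3 - <<'E'
import rig
from rig import *
from h import *
from scipy.spatial.transform import Rotation as Ro
print([n for n in dir(rig) if n[0]!='_'])
s=sense();R=Ro.from_rotvec(s["eef_rot"]).as_matrix();print(R.round(3),s['t'])
print(getattr(rig,'grip_point_offset',None))
D=capture("side");S=capture("scene")
for uv in((150,185),(285,195),(298,150)):print(ray(D,uv,0).round(3))
for uv in((100,205),(205,183),(245,165)):print(ray(S,uv,0).round(3))
for z in(.1,.15,.2,.25,.3): print(z,ray(S,(180,50),z).round(3),ray(D,(255,75),z).round(3))
v=np.load("v.npy");print(wp(v[:3],0,0))
E
```

```text
['Unreachable', 'capture', 'grip_point_offset', 'sense', 'sign_off']
[[-0.923 -0.     0.386]
 [-0.386  0.001 -0.923]
 [-0.    -1.    -0.001]] 0.25
-0.0187
[0.949 0.025 0.   ]
[ 0.499 -0.009  0.   ]
[ 0.479 -0.281  0.   ]
[ 0.948 -0.018  0.   ]
[ 0.647 -0.001 -0.   ]
[ 0.51  -0.036  0.   ]
0.1 [ 0.555 -0.664  0.1  ] [ 0.702 -0.66   0.1  ]
0.15 [ 0.573 -0.56   0.15 ] [ 0.688 -0.557  0.15 ]
0.2 [ 0.591 -0.455  0.2  ] [ 0.674 -0.453  0.2  ]
0.25 [ 0.609 -0.35   0.25 ] [ 0.659 -0.35   0.25 ]
0.3 [ 0.627 -0.246  0.3  ] [ 0.645 -0.246  0.3  ]
[0.57032568 0.19649147 0.165     ]
```

Emit:
{"api": "drive_tool", "payload": {
  "rows": [
    [0,0,0,0,-4,0,255],
    [0,0,0,0,-8,0,255],
    [0,0,0,0,-12,0,255],
    [0,0,0,0,-16,0,255],
    [0,0,0,0,-20,0,255],
    [0,-6,0,-2.5,-20,-2.6,255],
    [0,-12,0,-5,-20,-5.3,255],
    [0,-18,0,-7.5,-20,-7.9,255],
    [0,-24,0,-10,-20,-10.5,255],
    [0,-30,0,-12.5,-20,-13.1,255],
    [0,-36,0,-15,-20,-15.8,255],
    [0,-42,0,-17.5,-20,-18.4,255]
  ],
  "squeeze": 20
}}

```text
t: 1.35
ee_pos: [0.3316, -0.3376, 0.4226]
eef_rot: [-0.969, 1.524, -1.523]
ft_force: [0.6, -0.7, 0.6]
gripper_width: 0.128
```

```bash
cat >> h.py <<'E'
from scipy.spatial.transform import Rotation as Ro
def plan(s,target,zyaw):
    "tool-frame rotation (deg) and shift (cm) to go to world target, tool down, z_tool at yaw zyaw"
    R=Ro.from_rotvec(s["eef_rot"]).as_matrix()
    z=np.array([np.cos(zyaw),np.sin(zyaw),0]);y=np.array([0,0,-1.]);x=np.cross(y,z)
    Rt=np.c_[x,y,z]
    return np.degrees(Ro.from_matrix(R.T@Rt).as_rotvec()).round(1),(R.T@(np.array(target)-s["ee_pos"])*100).round(1)
E
python3 - <<'E'
from rig import *
from h import *
s=sense();print(s['t'],s['ee_pos'],s['qpos'],s['gripper_width'])
v=np.load("v.npy");t=stand(v[:3],[[-.02,.075,.40]])[0];print(t,plan(s,t,v[2]))
E
```

```text
1.35 [ 0.33157885 -0.33758839  0.42263532] [-8.19674268e-01  5.95340016e-03  1.70229677e+00  2.23172925e-04
  1.43340465e+00 -3.82501514e-01] 0.12827042499685867
[0.56500433 0.27130245 0.4       ] (array([ -0. , -29.1,  -0. ]), array([-65. ,   2.3,  -4.6]))
```

Emit:
{"api": "drive_tool", "payload": {
  "rows": [
    [0,-3,0,-4,0,-0.3,255],
    [0,-6,0,-8,0,-0.6,255],
    [0,-9,0,-12,0,-0.9,255],
    [0,-12,0,-16,0,-1.1,255],
    [0,-15,0,-20,0,-1.4,255],
    [0,-18,0,-24,0,-1.7,255],
    [0,-21,0,-28,0,-2,255],
    [0,-24,0,-32,0,-2.3,255],
    [0,-27,0,-36,0,-2.6,255],
    [0,-29,0,-40,0,-2.9,255],
    [0,-29,0,-44,0,-3.1,255],
    [0,-29,0,-48,0,-3.4,255]
  ]
}}

```text
t: 2.35
ee_pos: [0.5043, 0.1138, 0.4229]
eef_rot: [-1.241, 1.157, -1.158]
ft_force: [0.8, 0.0, -0.5]
gripper_width: 0.006
```

```bash
python3 - <<'E'
from rig import *
from h import *
s=sense();print(s['t'],s['ee_pos'],s['qpos'])
v=np.load("v.npy");t=stand(v[:3],[[-.02,.075,.40]])[0];print(t,plan(s,t,v[2]))
E
```

```text
2.35 [0.50425151 0.11377327 0.42294169] [1.98874057e-01 8.21125916e-02 1.62147076e+00 2.59097808e-05
 1.43725344e+00 1.29433214e-01]
[0.56500433 0.27130245 0.4       ] (array([-0. , -0.1, -0. ]), array([-15.3,   2.3,   7.2]))
```

Emit:
{"api": "drive_tool", "payload": {
  "rows": [
    [0,0,0,-3,0,1.4,255],
    [0,0,0,-6.5,0,3,255],
    [0,0,0,-10,0,4.7,255],
    [0,0,0,-13,0,6.2,255],
    [0,0,0,-15.3,0,7.2,255],
    [0,0,0,-15.3,1,7.2,255],
    [0,0,0,-15.3,2,7.2,255]
  ]
}}

```text
t: 2.93
ee_pos: [0.5655, 0.2724, 0.4021]
eef_rot: [-1.242, 1.156, -1.157]
ft_force: [-0.6, -0.7, -0.5]
gripper_width: 0.005
```

```bash
cat > look.py <<'E'
import sys
from rig import *
from h import *
n=sys.argv[1]; s=sense();print(s['t'],s['ee_pos'].round(4))
v=np.load("v.npy")
if len(sys.argv)>2: v[3]=float(sys.argv[2])
p=v[:3]
W=dict(capture("wrist")); R=Ro.from_rotvec(s["eef_rot"]).as_matrix(); T=np.eye(4);T[:3,:3]=R;T[:3,3]=s["ee_pos"]
W["camera_from_world"]=np.linalg.inv(T@W["T_tool_cam"])
import pickle
cs=dict(s=capture("scene"),d=capture("side"),w=W); pickle.dump(cs,open(f"pics/{n}.pkl","wb"))
tiles=[]
for k,c in cs.items():
    f=1 if k=="w" else 4
    im=np.ascontiguousarray(c["color"][:,:,::-1]); im=cv2.resize(im,None,fx=f,fy=f,interpolation=cv2.INTER_CUBIC)
    raw=im.copy()
    def ln(a,b,col):
        q=((proj(c,np.array([a,b]))+.5)*f-.5).round().astype(int); cv2.line(im,tuple(map(int,q[0])),tuple(map(int,q[1])),col,1)
    P=stand(p,[[.075,.065,.018],[.075,-.065,.018],[-.075,.065,.018],[-.075,-.065,.018]])
    for i,j in((0,1),(1,3),(3,2),(2,0)): ln(P[i],P[j],(0,255,0))
    h=wp(p,0,0)
    for kk in range(6): ln(h,wp(p,v[3]+np.pi/6+kk*np.pi/3,.122),(0,0,255))
    ln(h,wp(p,v[3],.07),(0,255,255))
    if f==4:
        u,w=(proj(c,h)[0]*f).astype(int); sl=(slice(max(w-290,0),w+290),slice(u-200,u+200)); im=np.hstack([raw[sl],im[sl]])
    cv2.imwrite(f"pics/{n}_{k}.png",im)
E
python3 look.py a
```

```text
2.9333 [0.5655 0.2724 0.4021]
```

View pics/a_w.png

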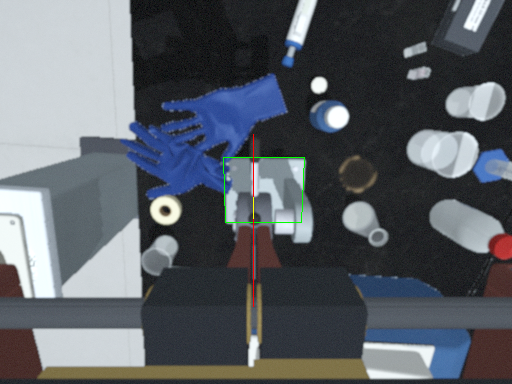

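View pics/a_s.png

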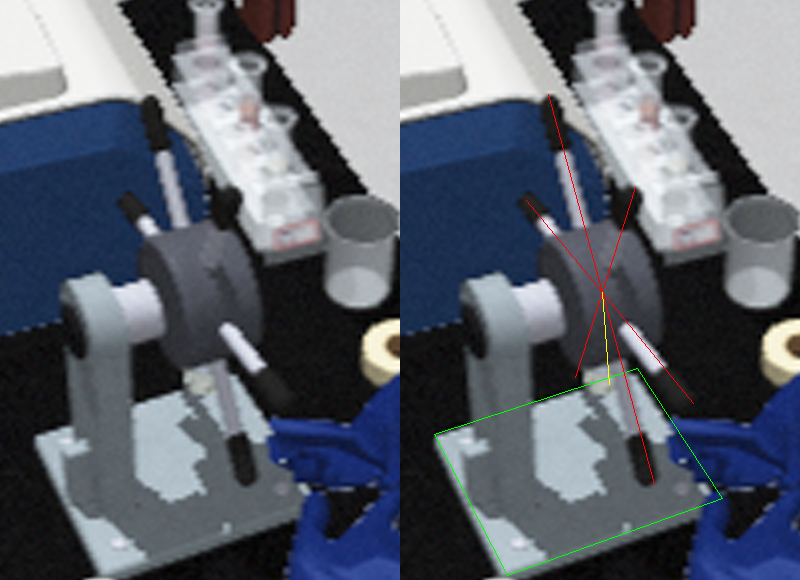

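Emit:
{"api": "drive_tool", "payload": {
  "rows": [
    [0,0,0,0,3,0,255],
    [0,0,0,0,6,0,255],
    [0,0,0,0,9,0,255],
    [0,0,0,0,12,0,255],
    [0,0,0,0,14,0,255],
    [0,0,0,0,16,0,255],
    [0,0,0,0,17.7,0,255],
    [0,0,0,0,17.7,0,255]
  ]
}}

```text
t: 3.75
ee_pos: [0.5623, 0.2676, 0.2218]
eef_rot: [-1.248, 1.163, -1.159]
ft_force: [-0.7, 0.0, 0.1]
gripper_width: 0.005
```

```bash
python3 look.py b
```

```text
3.75 [0.5623 0.2676 0.2218]
```

View pics/b_s.png

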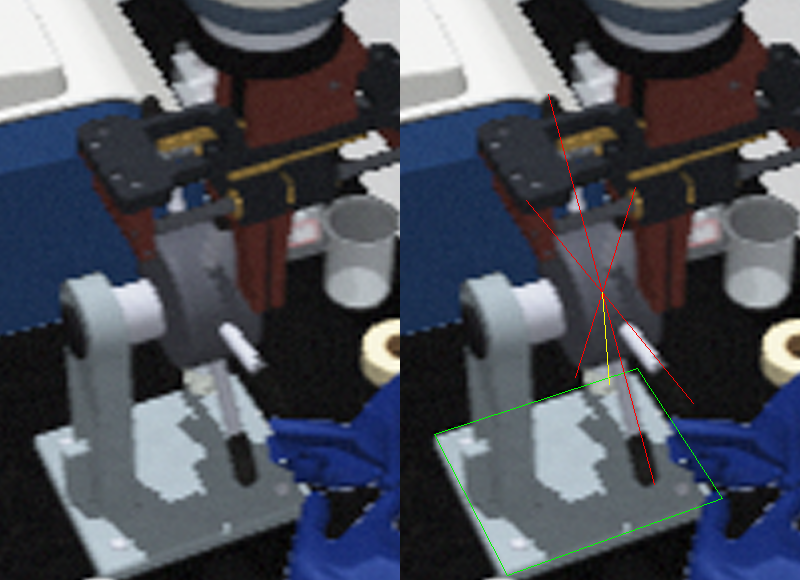

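View pics/b_d.png

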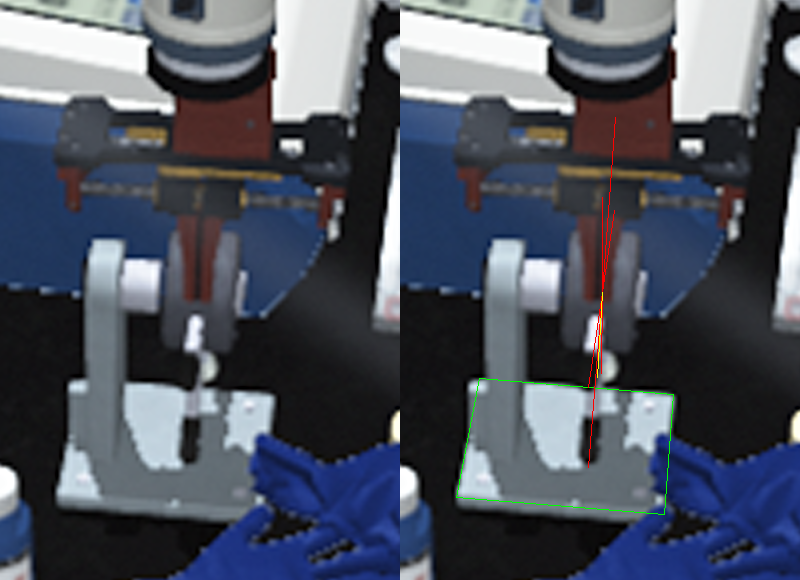

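Emit:
{"api": "drive_tool", "payload": {
  "rows": [
    [0,0,0,0.6,0,0,255],
    [0,0,0,1.2,0,0,255],
    [0,0,0,1.8,0,0,255],
    [0,0,0,2.4,0,0,255],
    [0,0,0,3.0,0,0,255],
    [0,0,0,3.6,0,0,255],
    [0,0,0,4.2,0,0,255],
    [0,0,0,4.8,0,0,255],
    [0,0,0,5.4,0,0,255],
    [0,0,0,6.0,0,0,255],
    [0,0,0,6.0,0,0,255]
  ]
}}

```text
t: 4.82
ee_pos: [0.5688, 0.2081, 0.2259]
eef_rot: [-1.242, 1.16, -1.16]
ft_force: [0.5, 1.2, -1.1]
gripper_width: 0.002
```

```bash
python3 look.py c 3.65
```

```text
4.8167 [0.5688 0.2081 0.2259]
```

View pics/c_s.png

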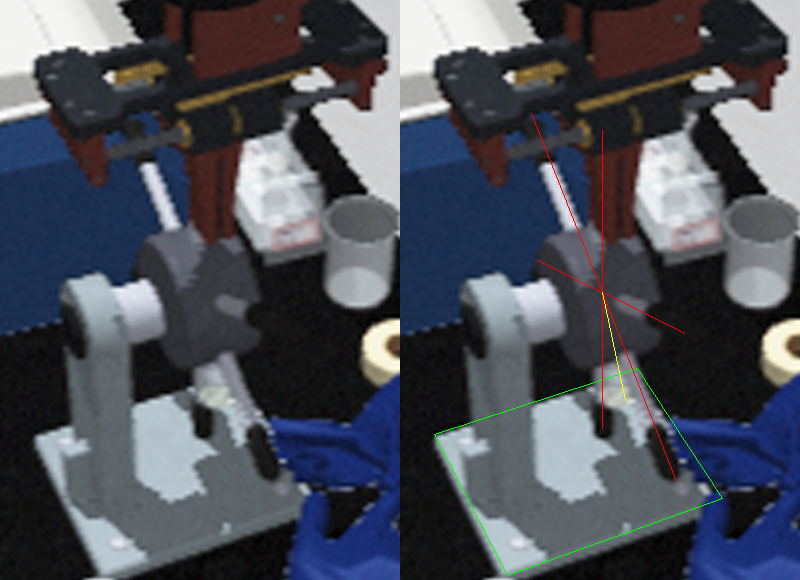

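Emit:
{"api": "drive_tool", "payload": {
  "rows": [
    [0,0,0,0.6,0,0,255],
    [0,0,0,1.2,0,0,255],
    [0,0,0,1.8,0,0,255],
    [0,0,0,2.4,0,0,255],
    [0,0,0,3.0,0,0,255],
    [0,0,0,3.6,0,0,255],
    [0,0,0,4.2,0,0,255],
    [0,0,0,4.8,0,0,255],
    [0,0,0,5.4,0,0,255],
    [0,0,0,6.0,0,0,255],
    [0,0,0,6.2,0,0,255],
    [0,0,0,6.2,0,0,255]
  ]
}}

```text
t: 5.97
ee_pos: [0.5728, 0.1462, 0.2259]
eef_rot: [-1.243, 1.16, -1.161]
ft_force: [1.5, 0.7, 0.7]
gripper_width: 0.001
```

```bash
python3 look.py d 4.538
```

```text
5.9667 [0.5728 0.1462 0.2259]
```

View pics/d_s.png

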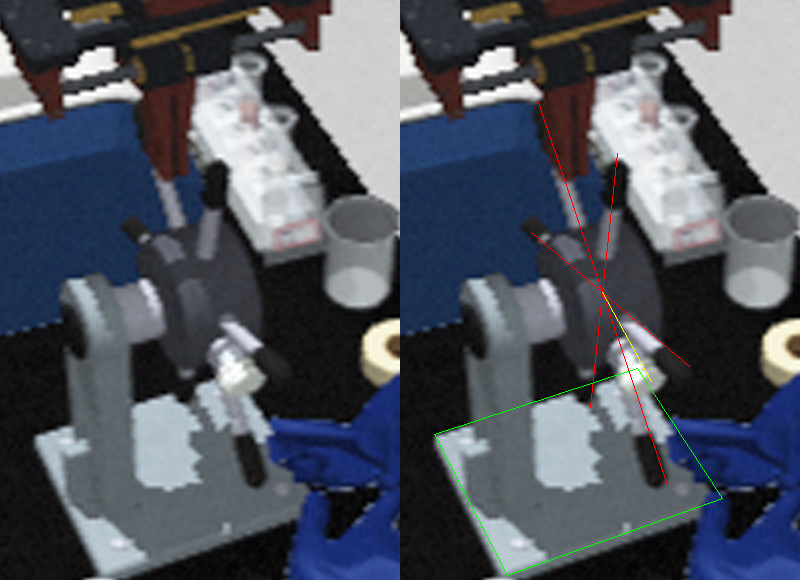

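View pics/d_d.png

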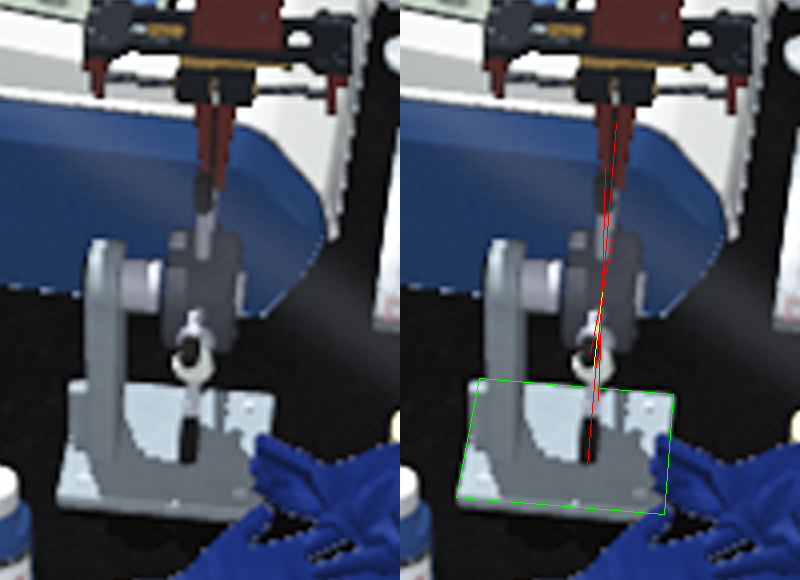

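Emit:
{"api": "drive_tool", "payload": {
  "rows": [
    [0,0,0,-0.6,0,0,255],
    [0,0,0,-0.8,-3,0,255],
    [0,0,0,-0.8,-6,0,255],
    [0,0,0,-0.8,-9.5,0,255],
    [0,0,0,-3,-9.5,0,255],
    [0,0,0,-6,-9.5,0,255],
    [0,0,0,-9,-9.5,0,255],
    [0,0,0,-11.8,-9.5,0,255],
    [0,0,0,-11.8,-9,0,255],
    [0,0,0,-11.8,-6,0,255],
    [0,0,0,-11.8,-3,0,255],
    [0,0,0,-11.8,0,0,255]
  ]
}}

```text
t: 7.12
ee_pos: [0.5645, 0.2645, 0.2246]
eef_rot: [-1.243, 1.158, -1.16]
ft_force: [-0.6, 0.4, -0.4]
gripper_width: 0.007
```

```bash
python3 look.py e 4.45; python3 - <<'E'
from h import *
v=np.load("h.npy") if 0 else np.load("v.npy")
E
```

```text
7.1167 [0.5645 0.2645 0.2246]
```

View pics/e_s.png

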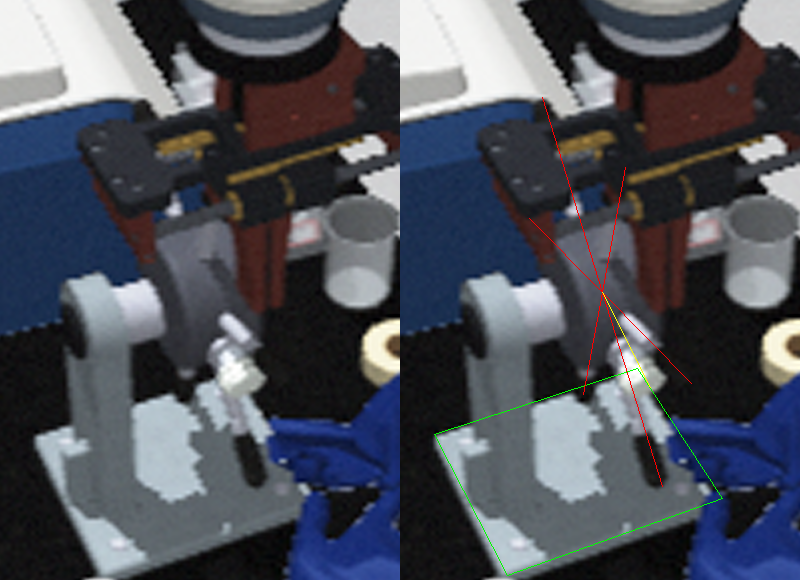

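Emit:
{"api": "drive_tool", "payload": {
  "rows": [
    [0,0,0,0.6,0,0,255],
    [0,0,0,1.2,0,0,255],
    [0,0,0,1.8,0,0,255],
    [0,0,0,2.4,0,0,255],
    [0,0,0,3.0,0,0,255],
    [0,0,0,3.6,0,0,255],
    [0,0,0,4.2,0,0,255],
    [0,0,0,4.8,0,0,255],
    [0,0,0,5.4,0,0,255],
    [0,0,0,6.0,0,0,255],
    [0,0,0,6.6,0,0,255],
    [0,0,0,7.0,0,0,255]
  ]
}}

```text
t: 8.27
ee_pos: [0.5677, 0.1932, 0.2232]
eef_rot: [-1.249, 1.163, -1.159]
ft_force: [-0.2, 4.2, -2.6]
gripper_width: 0.011
```

Emit:
{"api": "drive_tool", "payload": {
  "rows": [
    [0,0,0,0.6,0,0,255],
    [0,0,0,1.2,0,0,255],
    [0,0,0,1.8,0,0,255],
    [0,0,0,2.4,0,0,255],
    [0,0,0,3.0,0,0,255],
    [0,0,0,3.6,0,0,255],
    [0,0,0,4.2,0,0,255],
    [0,0,0,4.6,0,0,255],
    [0,0,0,4.8,0,0,255],
    [0,0,0,4.8,0,0,255]
  ]
}}

```text
t: 9.1
ee_pos: [0.571, 0.1445, 0.2236]
eef_rot: [-1.249, 1.163, -1.16]
ft_force: [0.4, 0.2, 0.8]
gripper_width: 0.006
```

```bash
python3 look.py f 5.497
```

```text
9.1 [0.571  0.1445 0.2236]
```

View pics/f_s.png

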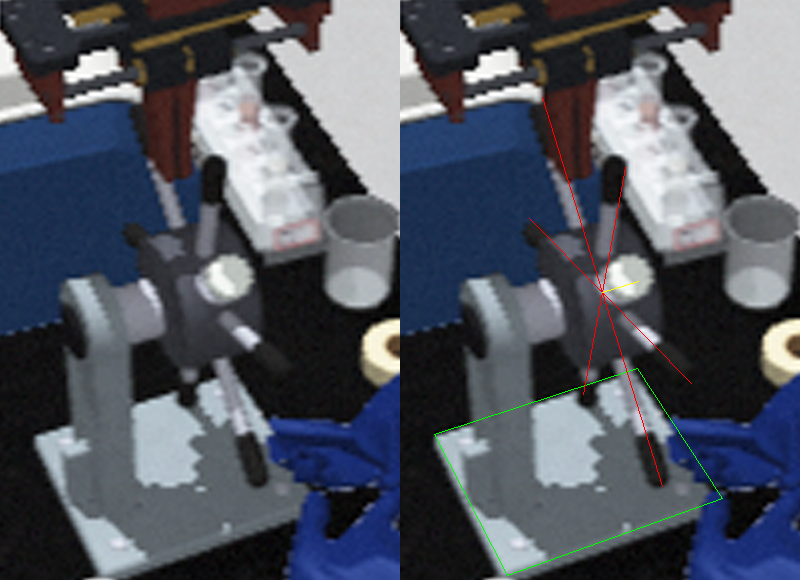

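View pics/f_d.png

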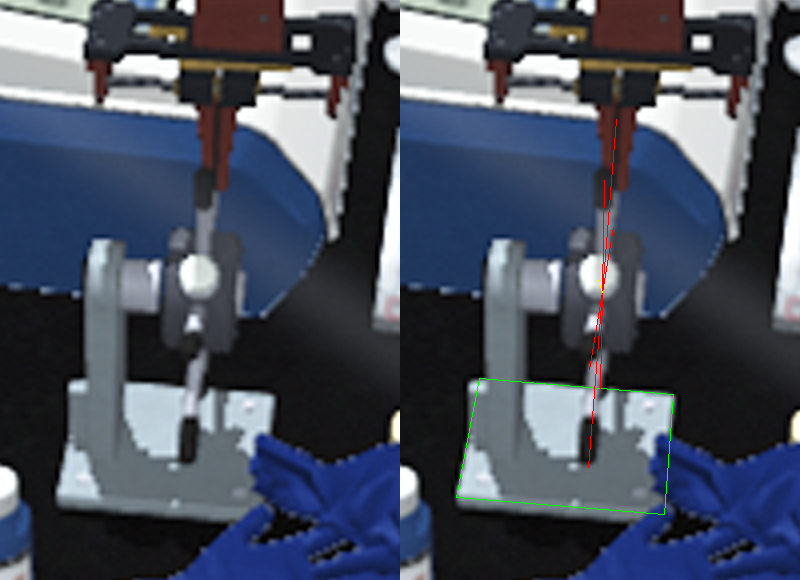

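Emit:
{"api": "drive_tool", "payload": {
  "rows": [
    [0,0,0,-0.6,0,0,255],
    [0,0,0,-0.8,-3,0,255],
    [0,0,0,-0.8,-6,0,255],
    [0,0,0,-0.8,-9.5,0,255],
    [0,0,0,-3,-9.5,0,255],
    [0,0,0,-6,-9.5,0,255],
    [0,0,0,-9,-9.5,0,255],
    [0,0,0,-11.8,-9.5,0,255],
    [0,0,0,-11.8,-9,0,255],
    [0,0,0,-11.8,-6,0,255],
    [0,0,0,-11.8,-3,0,255],
    [0,0,0,-11.8,-2.1,0,255]
  ]
}}

```text
t: 10.25
ee_pos: [0.5604, 0.2617, 0.2393]
eef_rot: [-1.257, 1.165, -1.158]
ft_force: [-0.7, 0.2, -0.5]
gripper_width: 0.006
```

Emit:
{"api": "drive_tool", "payload": {
  "rows": [
    [0,0,0,0.6,0,0,255],
    [0,0,0,1.2,0,0,255],
    [0,0,0,1.8,0,0,255],
    [0,0,0,2.4,0,0,255],
    [0,0,0,3.0,0,0,255],
    [0,0,0,3.6,0,0,255],
    [0,0,0,4.2,0,0,255],
    [0,0,0,4.8,0,0,255],
    [0,0,0,5.4,0,0,255],
    [0,0,0,6.0,0,0,255],
    [0,0,0,6.6,0,0,255],
    [0,0,0,7.0,0,0,255]
  ]
}}

```text
t: 11.25
ee_pos: [0.565, 0.1913, 0.2395]
eef_rot: [-1.257, 1.166, -1.158]
ft_force: [-0.8, 2.9, -2.3]
gripper_width: 0.002
```

```bash
python3 look.py g 6.0
```

```text
11.25 [0.565  0.1913 0.2395]
```

View pics/g_s.png

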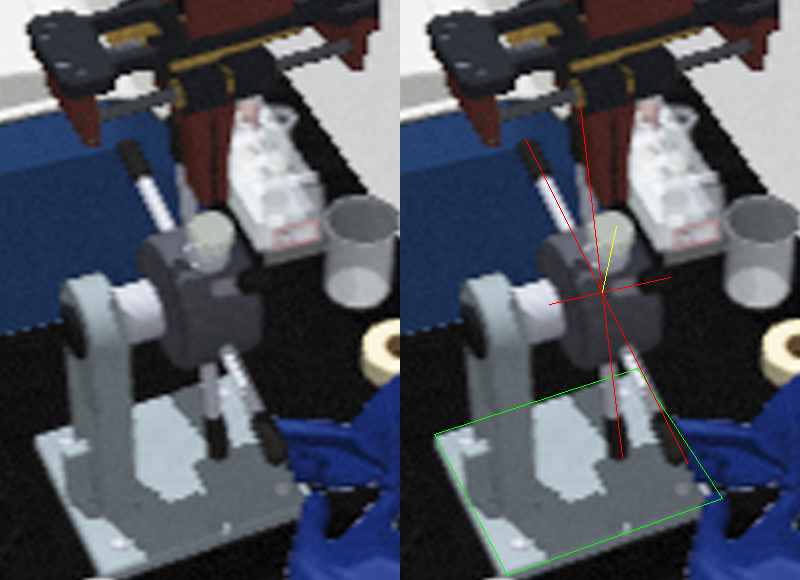

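View pics/g_d.png

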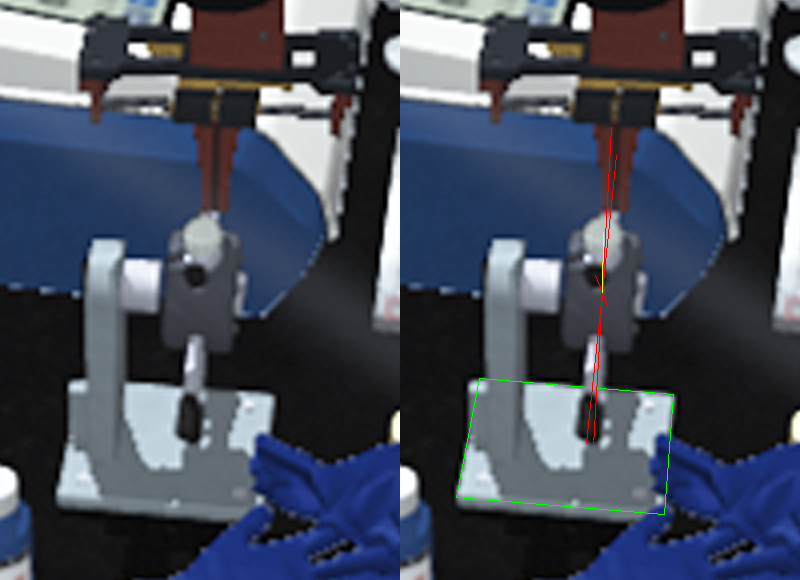

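Emit:
{"api": "drive_tool", "payload": {
  "rows": [
    [0,0,0,0.5,0,0,255],
    [0,0,0,1.0,0,0,255],
    [0,0,0,1.5,0,0,255],
    [0,0,0,1.9,0,0,255],
    [0,0,0,2.2,0,0,255],
    [0,0,0,2.2,0,0,255]
  ]
}}

```text
t: 11.9
ee_pos: [0.5665, 0.1684, 0.2398]
eef_rot: [-1.258, 1.166, -1.159]
ft_force: [-1.2, 0.5, 0.3]
gripper_width: 0.007
```

```bash
python3 look.py i 6.283
```

```text
11.9 [0.5665 0.1684 0.2398]
```

View pics/i_s.png

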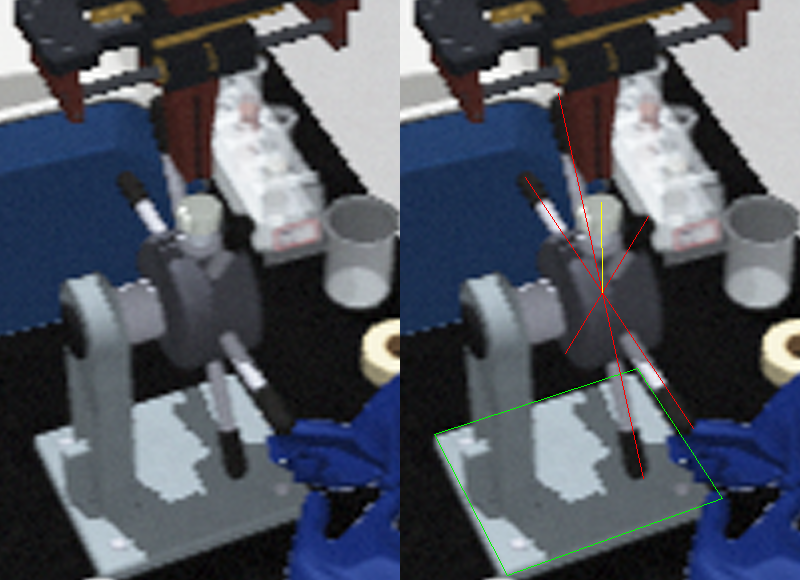

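View pics/i_d.png

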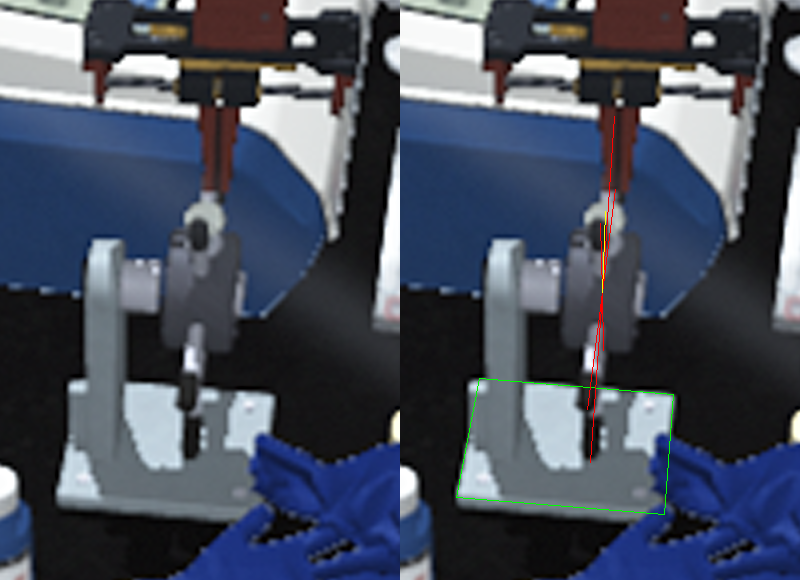

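Looks right to within a few degrees. I'll withdraw the fingers, then fit the angle with the wheel unobstructed.

Emit:
{"api": "drive_tool", "payload": {
  "rows": [
    [0,0,0,-0.4,0,0,255],
    [0,0,0,-0.5,0,0,255],
    [0,0,0,-0.5,-2,0,255],
    [0,0,0,-0.5,-5,0,255],
    [0,0,0,-0.5,-8,0,255],
    [0,0,0,-0.5,-12,0,255],
    [0,0,0,-0.5,-16,0,255],
    [0,0,0,-0.5,-18,0,255],
    [0,0,0,-0.5,-18,0,255]
  ]
}}

```text
t: 12.8
ee_pos: [0.5709, 0.1764, 0.426]
eef_rot: [-1.25, 1.159, -1.162]
ft_force: [0.6, 0.8, 0.1]
gripper_width: 0.005
```

```bash
python3 look.py j 6.283
```

```text
12.8 [0.5709 0.1764 0.426 ]
```

View pics/j_s.png

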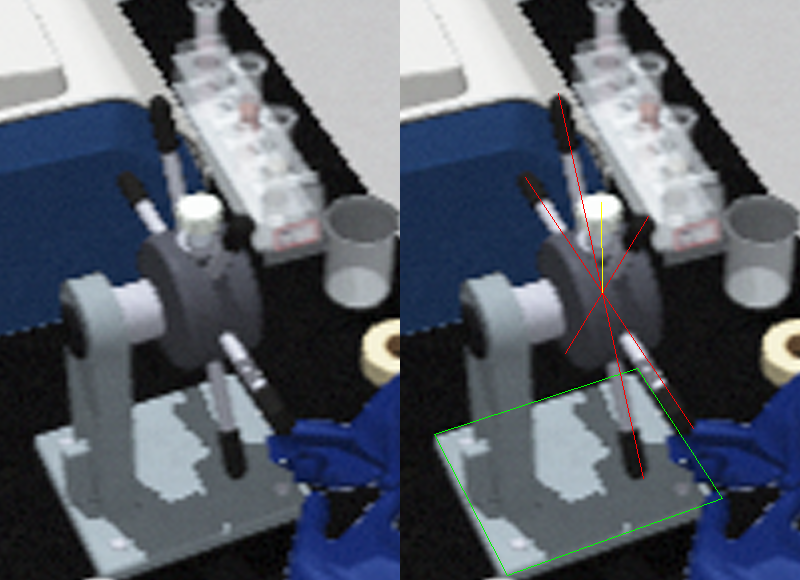

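View pics/j_d.png

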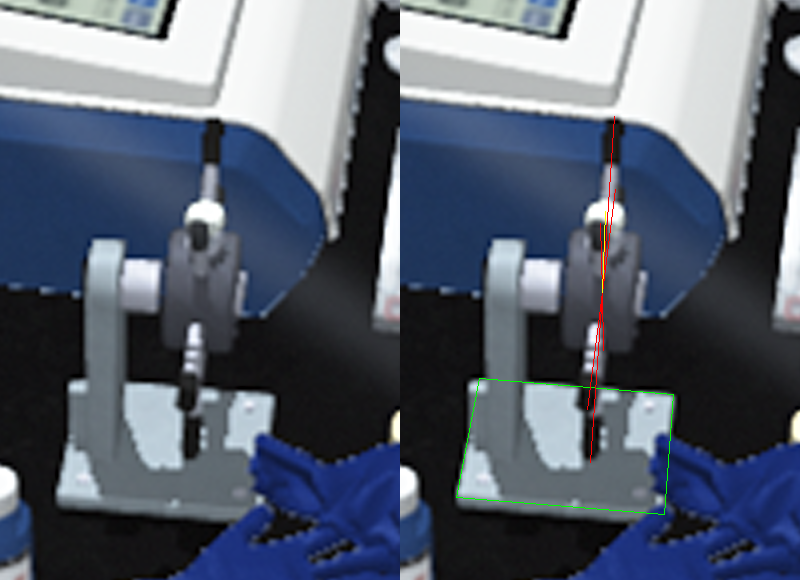

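View pics/j_w.png

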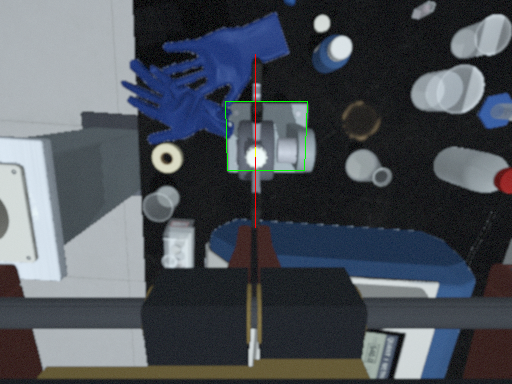

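```bash
python3 - <<'E'
from h import *
import pickle
cs=pickle.load(open("pics/j.pkl","rb"));v=np.load("v.npy")
obs={"s":[((160,103),-30,.115),((125,180),-270+0,None)]}
# spokes at stem angle + 30+60k: scene tips (crop px, sleeve-end centre r=.115)
O={"s":[((161,103),30),((126,180),90),((234,470),210),((241,224),330),((200,199),0)],
   "d":[((213,125),30),((190,452),210),((206,212),0)]}
def res(x,full=False):
    r=[]
    for i,k in enumerate("sd"):
        c=cs[k];hp=(proj(c,wp(v[:3],0,0))[0]*4).astype(int)
        p=v[:3]+np.array([x[1],x[2],x[3]])
        for q,a in O[k]:
            R=.115 if a else .068
            r.append((np.array(q)+hp-[200,290]-(proj(c,wp(p,x[0]+np.radians(a),R))[0]*4+1.5))/4)
    r=np.array(r); return r if full else np.r_[r.ravel(),x[1:3]/.003,x[3]/.05]
for drop in (None,1,3):
    o=least_squares(res,[0,0,0,0],loss='soft_l1'); J=o.jac
    print(o.x.round(4),np.sqrt(np.diag(np.linalg.inv(J.T@J))).round(4)); break
print(res(o.x,True).round(1))
W=cs["w"]
for th in(-.1,0,.1): print(th,proj(W,wp(v[:3],th,.07)).round(1))
E
```

```text
[-0.0107  0.001  -0.0015 -0.011 ] [0.016  0.001  0.0014 0.0169]
[[ 0.3 -0.3]
 [-0.6  0. ]
 [-0.8  0.9]
 [-0.3  0.4]
 [ 0.1 -1.3]
 [ 0.  -0.2]
 [ 0.4  0.3]
 [ 0.5 -0.2]]
-0.1 [[254.9 149.7]]
0 [[254.9 155.6]]
0.1 [[255.  161.3]]
```

```bash
python3 - <<'E'
import cv2
a=cv2.imread("pics/j_w.png")
import pickle
w=pickle.load(open("pics/j.pkl","rb"))["w"]["color"][:,:,::-1]
cv2.imwrite("pics/jw2.png",cv2.resize(w[80:240,195:325],None,fx=3.7,fy=3.7,interpolation=cv2.INTER_CUBIC))
E
```

```text
(no output)
```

View pics/jw2.png

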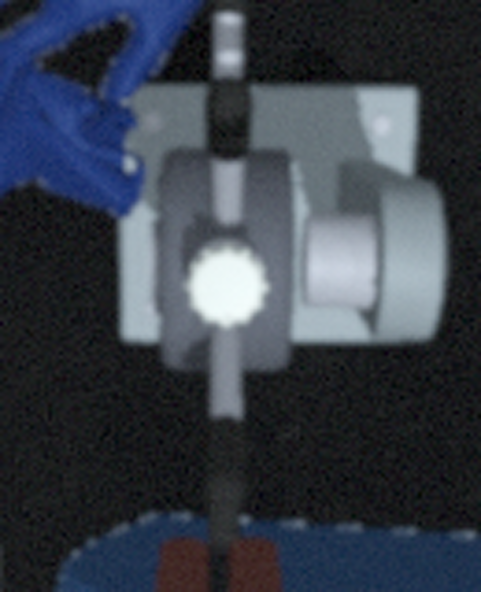

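```bash
python3 - <<'E'
from rig import *
s=sense();print(s['t'],s['ft_force'],abs(s['joint_vel']).max()); print(sign_off())
E
```

```text
12.95 [-0.32542592  0.486813    0.40265816] 0.024867171893705395
the job is handed in; nothing more can be done
None
```

I turned the wheel about 3 rad clockwise with three slow pushes of the closed fingers on successive spokes. The white-capped stem now points up, the fingers are clear about 14 cm above the wheel, and the job was handed in at about 13 s.

- **Stem angle:** fitting the final scene and side pictures gave −0.01 ± 0.02 rad from vertical. The wrist picture gave about +0.03 rad, or about +0.01 if the hub is shifted by the 1.5 mm the fit suggests. Both are well inside the 0.1 rad limit.
- **Stand and other things:** the foot plate still matched its starting outline in the pictures. I saw no movement of the glassware or other things, but I did not measure each one.
- **Forces:** the readings I took between moves stayed under about 5 N. I did not see the peaks during a push.

One disagreement: the fingers met the spokes about 5 mm off my geometry, so I set the final angle from the pictures.

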